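Set the polarizer ring of a glass strain viewer

TASK

Switch on the strain viewer's lamp by pressing its push-button right down, then let it go and gently push the lever of the polarizer ring round with the fingertips until its nose points at the cone-shaped magnet, and leave it there. Leave the amber paperweight sitting on the window, and the other things on the bench where they are.

Things in the scene. Friction and masses are not known exactly. Their poses are not given: they have to be found in the camera images.
- viewer: strain viewer: dark steel light box fixed to the bench, 60 mm high. Origin on the polarizer ring's axis, at bench height; z up; box from x = -170 to +110 mm and y = -190 to +190 mm, turned up to 0.3 rad. On its top: the ring and, in its middle, the fixed white window (96 mm across, top 93 mm above the bench) with the paperweight; the scale is on its -x side, towards the robot
- ring (a joint): polarizer ring, rad: 0: lever along the viewer's -x; grows anticlockwise from above; stops at +-1.15. Friction 0.25 N m (2.5 N at the pin) keeps it where it is left, no spring. Aluminium, 152 mm across, 60 to 90 mm above the bench; its lever is a bar 12 mm wide (78 to 86 mm above the bench) reaching 118 mm from the axis, with an upright steel pin on it
- lever_pin (a point): centre of the top of the upright pin on the lever, 122 mm above the bench and 100 mm from the ring's axis. The pin is 12 mm in diameter and stands 36 mm above the bar. Push it sideways, along its arc. The magnets and the ring are lower than 91 mm above the bench
- lever_nose (a point): pointed outer end of the lever, 118 mm from the ring's axis, 82 mm above the bench; its x axis is the direction in which the lever points, outward from the ring's axis; z up
- cone: cone-shaped steel magnet, foot 24 mm across, 24 mm high, clinging firmly to the top of the box (it does not move) outside the lever's sweep, 125 to 180 mm from the ring's axis, 0.59 to 0.93 rad to the left or the right of the viewer's -x direction. Origin at the centre of its foot, on top of the box
- disc: the other magnet, a flat steel disc 24 mm across and 9 mm high, on the other side of the scale; not the one wanted. Origin at the centre of its foot
- lamp (a joint): travel of the lamp push-button, m: 0 up, 0.006 fully down; a spring of 5 N at full travel raises it again
- lamp_top (a point): centre of the top of the lamp push-button, 28 mm across, black, on a grey housing on top of the box at the viewer's (0, -155 mm); pressed straight down
- weight: amber glass paperweight, round, 70 mm across and 44 mm high, loose on the white window in the middle of the ring (top 137 mm above the bench). Origin at the centre of its foot
- bowl: small blue ceramic bowl, loose, 56 mm across, 28 mm high, standing on top of the box, on the viewer's +y side. Origin at the centre of its foot
- paddle: wooden paddle lying on the bench to the left, 260 mm long, 75 mm wide, 16 mm high
- jacks: steel tongs lying on the bench to the right, 270 mm long, 60 mm wide, 14 mm high
- tumbler: green glass tumbler on the bench, back left, 72 mm across, 85 mm high
- mug: white mug on the bench, back right, 80 mm across, 90 mm high
- block: wooden block on the bench, front left, 100 x 60 x 30 mm
Not all that is in view belongs to the job. What is shaped like the weight but black or purple is not meant.

How it is judged:
By the outcome, as a careful person would: the job done as asked, in the order asked, and still so for the second after the job is handed in, with the robot touching nothing.
It also fails if it takes over 45 s, if anything falls off the work surface, if the arm or the gripper's body presses on something with over 40 N, if the wrist force passes 120 N, or if a joint passes its speed limit or range.

ROBOT

A 7-joint arm with a two-finger parallel gripper is mounted at the origin on the work surface. World frame = base frame: x ahead of the robot, y to its left, z up, the work surface at z = 0. Lengths are in mm, angles in rad, forces in N, time in s.
With the tool pointing down it reaches from about 425 to 950 mm from the base axis. Payload 16.7 kg.
Tool frame: the origin (TCP) lies between the finger pads; the fingertips stand 11 mm ahead of it and the grasp point (between the pads) lies 8 mm behind it; z points along the fingers, y is the line along which they close (so a half turn about z gives the same grasp; the last joint's range is limited). The gripper opens to 94 mm and grips with 3 to 60 N. Pads are 16 mm wide; open, the fingers measure 119 mm over their backs; the gripper's body (75 mm by 177 mm) begins 78 mm behind the grasp point.
Start: joints at [-1.345, 0.426, 0.074, 1.606, -0.034, 1.111, -0.067], TCP at [247.11, 628.102, 216.467] pointing down, gripper open.
Joint ranges: [-2.85, 2.85], [-0.5, 2.14], [-1.23, 1.37], [0.21, 2.46], [-1.02, 4.16], [0.16, 2.05], [-2.73, 2.73]. Speed limits (rad/s): [1.89, 1.89, 2.39, 2.39, 3.01, 3.01, 3.01].

INTERFACE

Orientations are given as a unit quaternion [x, y, z, w].
In Python, from plant import ctrl gives the robot as it stands.
- The arm moves only by the tool drive_tool, never from a script. Its argument "commands" is a list of rows, each a list of 3 entries, a list of its own where there are three numbers: the opening, from -1 (shut) to 1 (fully open), then the shift along the tool's x, y, z scaled (see below), then the turn about the tool's z scaled (see below). In form: [[gripper, [dx, dy, dz], roll], ...]. A call has 1 to 12 rows; each row is the pose to reach, as a shift and turn from the pose commanded when the call began, along the tool's axes at that moment, turning the shorter way round; what a row does not reach only later rows make up. The controller multiplies each number of a shift by 0.2 m and each number of a turn by pi rad. A row lasts 1/10 s, in which the tool goes at most 50 mm and 8.59 degrees, less where a joint would pass 70% of its speed; a pose out of reach is approached as far as the arm can. A call with a number of a shift or a turn outside -1 to 1 is refused whole. A call with a gripper value outside its range is refused whole. The fingers move at their own pace and stop on an object; "newtons" is the grip in N (left out, the last holds). Time passes only in rows, so rows that repeat a pose let the fingers close. It gives the time, the measured TCP pose, the force, the opening and the grip force at its end, in the units of the state.
- ctrl.get_state(): the state, without advancing time (a new reading comes with each control period).
- ctrl.capture(name): name is "scene" or "top" or "wrist"; returns a dict with "pixels" (480x640x3 uint8, blue, green, red), "range_z" (480x640 float32, mm along the optical axis (not along the pixel's ray), 0 where there is no reading), "camera_matrix" (3x3 intrinsics, pixels), "rvec" (rotation vector, rad) and "tvec" (3), from world to camera coordinates, as OpenCV has them. Camera axes: x right, y down, z forward; pixel columns grow to the right and rows downward; lengths in mm; the calibration is good to about 2 mm. The wrist camera is an equidistant fisheye: a pixel r from the principal point sees the ray r / f radians off the axis. A picture is of the moment at which its call begins.
- ctrl.finish_job(): hands the job in; it is judged then, once.
The state is a dict: "t": time; "q": joint angles; "dq": joint speeds; "joint_efforts": joint torques, N m; "tool_pos": TCP position; "orientation": TCP orientation; "ft_force": force on the tool from outside, world axes, zero at the start; "wrist_torque": the same for the moment, N m; "width": finger opening in mm; "grasp_force": force on a finger pad.
Only numpy, scipy, OpenCV 4.12 (cv2) and the standard library are available. Lean on these libraries where they do the work, as an engineer would, in place of code of your own. Each camera call takes 0.05 s, during which the arm holds its last target. There are 200 camera calls.

## Working session

There is one attempt and no reset: what is moved stays moved. The work goes in short steps, Python scripts to look and compute and a tool call to move; the robot and the scene stay as the last step left them, time stands still between calls to the robot, and variables do not carry over. Pictures are saved under pics/ and viewed, at most 10 in all, crops included, and the job is handed in when it is done.

Besides the shell and the picture viewer there is one more tool, called after "Emit:" as name(argument=value, ...) on one line, values as JSON. drive_tool: Moves the arm, as the interface text tells. Its arguments: {"type":"object","properties":{"commands":{"type":"array","items":{"type":"array"}},"newtons":{"type":"number"}},"required":["commands"]}

```bash
mkdir -p pics; cat > h.py <<'E'
import numpy as np, cv2
from plant import ctrl
def cap(n,save=None):
    c=ctrl.capture(n)
    if save: cv2.imwrite('pics/'+save,c['pixels'])
    return c
def world(c,u,v,z=None):
    """pixel -> world using depth, or the plane at height z (pinhole cams)"""
    K=np.array(c['camera_matrix']);R=cv2.Rodrigues(np.array(c['rvec'],float))[0];t=np.array(c['tvec'],float).ravel()
    d=np.linalg.inv(K)@[u,v,1.]
    o=-R.T@t; w=R.T@d
    s=c['range_z'][int(round(v)),int(round(u))] if z is None else (z-o[2])/w[2]
    return o+s*w
E
python3 - <<'E'
from h import *
a=cap('top','top1.png');b=cap('scene','scene1.png')
for c in(a,b):
    R=cv2.Rodrigues(np.array(c['rvec'],float))[0];print(-R.T@np.array(c['tvec']).ravel(),R[2],c['camera_matrix'][0])
s=ctrl.get_state();print(s['t'],s['tool_pos'],s['orientation'],s['ft_force'],s['width'])
E
```

```text
[ 362.10592979   17.25576692 1154.25836979] [ 0.1646705  -0.00420507 -0.98633967] [493.22720293   0.         321.75117725]
[1183.79507122 -180.86746215  839.43558511] [-0.63558492  0.19734074 -0.74638358] [460.44486957   0.         327.74317838]
0.1 [246.9752887  627.80581658 215.85856869] [ 1.86319716e-01  9.82489008e-01 -5.54075937e-04 -6.97410104e-05] [ 0.31282106  0.57116209 -0.46756002] 94.07883484446853
```

View pics/top1.png

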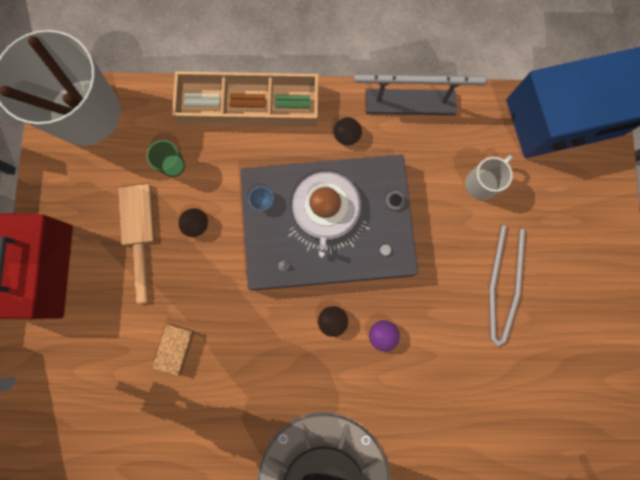

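View pics/scene1.png

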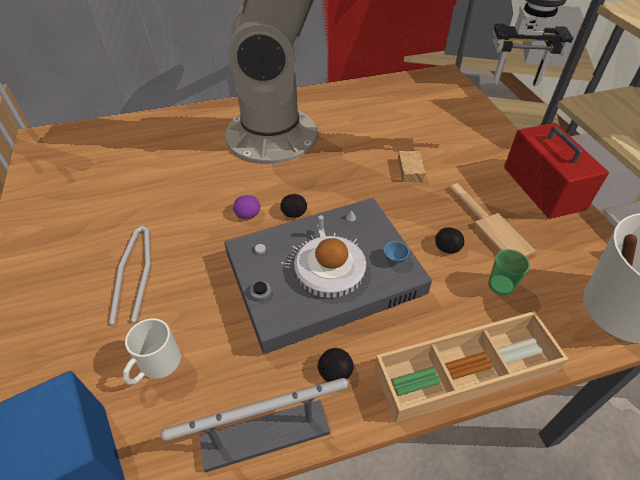

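Top view: the viewer fills (240–417, 155–290), with the ring at about (326,206), lever and pin at (323,248), and lamp button at (396,200). There are two magnet candidates: a pointed one at (284,266) and a flat light one at (386,250). The pointed one looks like the cone (scene view (351,214)). I'll measure these and confirm with one crop.

```bash
python3 - <<'E'
from h import *
a=cap('top');b=cap('scene')
def cloud(c):
    K=np.array(c['camera_matrix']);R=cv2.Rodrigues(np.array(c['rvec'],float))[0];t=np.array(c['tvec'],float).ravel()
    v,u=np.mgrid[:480,:640];Z=c['range_z']
    P=np.stack([(u-K[0,2])/K[0,0]*Z,(v-K[1,2])/K[1,1]*Z,Z],-1)-t
    return P@R
W=cloud(a); z=W[...,2]
reg=np.zeros((480,640),bool);reg[145:300,230:430]=1
m=((z>50)&(z<150)&reg&(a['range_z']>0))
pts=W[m][:,:2].astype(np.float32)
rc=cv2.minAreaRect(pts);print('box',rc,'ztop',np.median(z[(z>50)&(z<72)&reg]))
bp=cv2.boxPoints(rc);print(bp)
# ring: z 80..95
def cc(m,n):
    P=W[m&reg];print(n,len(P),P.mean(0),P.min(0),P.max(0))
mr=(z>84)&(z<97)&reg&(np.hypot(W[...,0]-world(a,326,206,90)[0],W[...,1]-world(a,326,206,90)[1])<90)
e=cv2.minEnclosingCircle(W[mr][:,:2].astype(np.float32));print('ringcircle',e)
for n,(u,v),zz in [('cone',(284,266),70),('disc',(386,250),69),('pin',(323,240),122),('nose',(322,254),82),('lamp',(396,200),80)]:
    print(n,world(a,u,v,zz).round(1),world(a,u,v).round(1))
for n,(u,v),zz in [('cone',(351,214),72),('disc',(260,249),69),('pin',(321,217),122),('lamp',(260,287),80)]:
    print('s',n,world(b,u,v,zz).round(1),world(b,u,v).round(1))
A=cv2.resize(a['pixels'][180:300,230:430],None,fx=4,fy=4,interpolation=cv2.INTER_CUBIC)
B=cv2.resize(b['pixels'][195:310,230:430],None,fx=4,fy=4,interpolation=cv2.INTER_CUBIC)
cv2.imwrite('pics/ta.png',A[:,:]);cv2.imwrite('pics/tb.png',B)
E
```

```text
box ((569.608642578125, 0.9522552490234375), (280.6579284667969, 380.38604736328125), 6.088366985321045) ztop 60.65043361982468
[[ 409.8989   175.1889 ]
 [ 450.2435  -203.05157]
 [ 729.31836 -173.2844 ]
 [ 688.97375  204.95609]]
ringcircle ((592.5347900390625, 5.360599040985107), 82.52980041503906)
cone [462.6  94.4  70. ] [461.9  93.9  77.3]
disc [ 502.2 -130.6   69. ] [ 501.4 -129.8   74.9]
pin [514.3   9.9 122. ] [519.6   9.6  85.9]
nose [489.2  11.3  82. ] [488.4  11.3  88.7]
lamp [ 613.7 -152.    80. ] [ 613.4 -151.7   81.5]
s cone [465.3  99.   72. ] [469.7  97.2  76.7]
s disc [ 508.8 -127.4   69. ] [ 508.8 -127.4   69. ]
s pin [502.2  14.8 122. ] [501.9  14.9 121.6]
s lamp [ 618.4 -148.1   80. ] [ 621.6 -148.3   84.3]
```

View pics/ta.png

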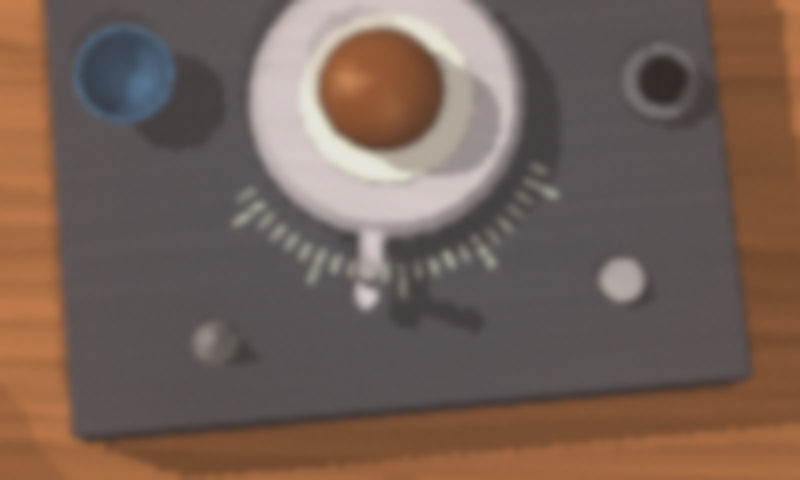

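View pics/tb.png

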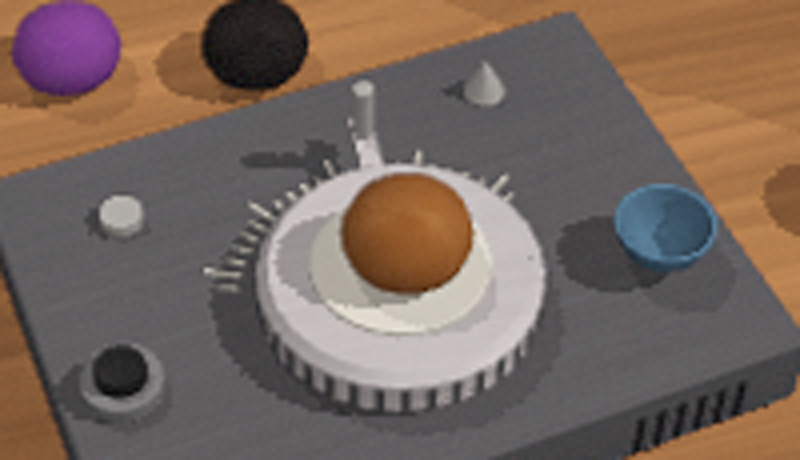

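The crop confirms it. The magnet at top-view (284,266), on the +y side, tapers to a point, so it's the cone. The one at (386,250) is the flat disc. Viewer yaw is about 0.106 with origin about (599,4). The cone sits at about (464,96), 164 mm out and -0.71 rad, which fits the description. I'll move above the lamp now.

```bash
cat >> h.py <<'E'
from scipy.spatial.transform import Rotation as Ro
def shift(x,y,z):
    s=ctrl.get_state();R=Ro.from_quat(s['orientation']).as_matrix()
    d=R.T@(np.array([x,y,z])-s['tool_pos']);print('mm',d.round(1),'units',(d/200).round(3),'t',s['t'],'pos',np.round(s['tool_pos'],1),'F',np.round(s['ft_force'],2));return d
E
python3 -c "
from h import *
shift(616,-150,205)"
```

```text
mm [-628.2 -588.7   11.5] units [-3.141 -2.944  0.058] t 0.2 pos [247.  627.9 216. ] F [-0.1  -0.57  0.37]
```

Emit:
drive_tool(commands=[[-1,[-0.79,-0.74,0],0],[-1,[-0.79,-0.74,0],0],[-1,[-0.79,-0.74,0],0],[-1,[-0.79,-0.74,0],0],[-1,[-0.79,-0.74,0],0],[-1,[-0.79,-0.74,0],0]], newtons=10)

```text
t: 0.8
tool_pos: [341.5, 430.2, 216.9]
orientation: [0.188, 0.982, 0.0, 0.0]
ft_force: [-0.1, 0.2, -0.4]
width: 49.4
grasp_force: 0.0
```

Emit:
drive_tool(commands=[[-1,[-0.79,-0.74,0],0],[-1,[-0.79,-0.74,0],0],[-1,[-0.79,-0.74,0],0],[-1,[-0.79,-0.74,0],0],[-1,[-0.79,-0.74,0],0],[-1,[-0.79,-0.74,0],0]])

```text
t: 1.4
tool_pos: [433.8, 236.0, 216.7]
orientation: [0.188, 0.982, 0.0, 0.0]
ft_force: [0.3, 1.4, -1.0]
width: 2.1
grasp_force: 0.0
```

Emit:
drive_tool(commands=[[-1,[-0.79,-0.74,0],0],[-1,[-0.79,-0.74,0],0],[-1,[-0.79,-0.74,0],0],[-1,[-0.79,-0.74,0],0],[-1,[-0.79,-0.74,0],0],[-1,[-0.79,-0.74,0],0]])

```text
t: 2.0
tool_pos: [526.8, 41.0, 216.3]
orientation: [0.187, 0.982, -0.0, 0.0]
ft_force: [0.2, -0.0, -0.5]
width: 0.1
grasp_force: 0.0
```

Emit:
drive_tool(commands=[[-1,[-0.77,-0.72,0],0],[-1,[-0.77,-0.72,0],0],[-1,[-0.77,-0.72,0],0],[-1,[-0.77,-0.72,0],0],[-1,[-0.77,-0.72,0],0],[-1,[-0.77,-0.72,0],0],[-1,[-0.77,-0.72,0],0],[-1,[-0.77,-0.72,0],0]])

```text
t: 2.8
tool_pos: [616.3, -146.0, 216.3]
orientation: [0.185, 0.983, 0.0, -0.0]
ft_force: [0.5, -0.1, 0.7]
width: 0.5
grasp_force: 0.0
```

```bash
python3 -c "
from h import *
w=cap('wrist','w1.png')
shift(616,-150,100)
print(ctrl.get_state()['q'],ctrl.get_state()['orientation'],w['camera_matrix'])
R=cv2.Rodrigues(np.array(w['rvec'],float))[0];print(-R.T@np.array(w['tvec']).ravel(),R)"
```

```text
mm [ -1.   -3.5 116.5] units [-0.005 -0.018  0.582] t 2.85 pos [ 616.3 -146.5  216.5] F [ 0.04  0.49 -0.44]
[-0.25942652  0.39149225  0.51570262  1.72596753 -0.21590811  1.08088741
  1.52483317] [ 1.84960905e-01  9.82745775e-01  4.44788956e-04 -8.97624575e-05] [[371.64829954   0.         317.26966367]
 [  0.         371.64829954 237.47748492]
 [  0.           0.           1.        ]]
[ 543.34745248 -118.69752026  384.66505739] [[ 3.64517346e-01  9.31196494e-01  4.40820187e-04]
 [ 8.96119866e-01 -3.50915209e-01  2.71712535e-01]
 [ 2.53172450e-01 -9.86489043e-02 -9.62378358e-01]]
```

View pics/w1.png

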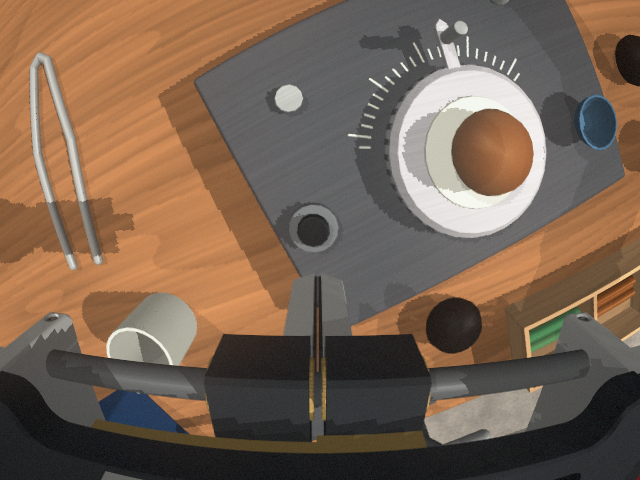

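Wrist view: lamp button at (314,230), nose tip at (442,21), pin top at (461,27), disc at (289,98), closed fingertips at (318,278). I'll cast these rays onto their planes and compare with the earlier estimates.

```bash
cat >> h.py <<'E'
def fish(c,u,v,z):
    K=np.array(c['camera_matrix']);R=cv2.Rodrigues(np.array(c['rvec'],float))[0];t=np.array(c['tvec'],float).ravel()
    p=np.array([u-K[0,2],v-K[1,2]])/K[0,0];r=np.hypot(*p)
    d=np.r_[np.sin(r)*p/max(r,1e-9),np.cos(r)];o=-R.T@t;w=R.T@d
    return o+(z-o[2])/w[2]*w
E
python3 -c "
from h import *
w=cap('wrist')
for n,u,v,z in [('lamp',314,230,82),('nose',442,21,84),('pin',461,27,122),('disc',289,98,69)]: print(n,fish(w,u,v,z).round(1))
im=w['pixels'].astype(int);m=(im.min(2)>175)
m[:50]=0;m[250:]=0;m[:,:375]=0;m[:,560:]=0
# ring outer silhouette at z=90: fit circle by convex hull of the light ring pixels
g=((im.min(2)>150)&(im.max(2)-im.min(2)<40)).astype(np.uint8);g[:66]=0;g[242:]=0;g[:,:384]=0;g[:,560:]=0
g=cv2.morphologyEx(g,cv2.MORPH_OPEN,np.ones((9,9),np.uint8))
c=max(cv2.findContours(g,0,2)[0],key=cv2.contourArea);h=cv2.convexHull(c)[:,0]
P=np.array([fish(w,u,v,90)[:2] for u,v in h],np.float32);print(cv2.minEnclosingCircle(P),cv2.fitEllipse(P))
"
```

```text
lamp [ 615.9 -150.3   82. ]
nose [485.9  15.2  84. ]
pin [501.2  11.2 122. ]
disc [ 505.1 -129.3   69. ]
((599.3789672851562, 0.6791807413101196), 74.43895721435547) ((600.1322021484375, 3.04085111618042), (141.36891174316406, 149.36050415039062), 76.36058807373047)
```

Lamp is consistent in all views at (616,-150). Descending to about 6 mm above the button.

Emit:
drive_tool(commands=[[-1,[-0.005,-0.02,0.2],0],[-1,[-0.005,-0.02,0.4],0],[-1,[-0.005,-0.02,0.5],0],[-1,[-0.005,-0.02,0.57],0],[-1,[-0.005,-0.02,0.57],0],[-1,[-0.005,-0.02,0.57],0]])

```text
t: 3.5
tool_pos: [616.2, -152.9, 103.4]
orientation: [0.186, 0.983, 0.0, 0.0]
ft_force: [0.6, -0.0, 0.5]
width: 0.9
grasp_force: 0.0
```

Emit:
drive_tool(commands=[[-1,[0,0,0.01],0],[-1,[0,0,0.02],0],[-1,[0,0,0.03],0],[-1,[0,0,0.04],0],[-1,[0,0,0.04],0]])

```text
t: 4.0
tool_pos: [615.6, -153.1, 94.3]
orientation: [0.186, 0.982, -0.0, -0.0]
ft_force: [-0.1, 0.8, 0.4]
width: 0.3
grasp_force: 0.0
```

Emit:
drive_tool(commands=[[-1,[0,0.01,0.01],0],[-1,[0,0.01,0.02],0],[-1,[0,0.01,0.02],0]])

```text
t: 4.3
tool_pos: [616.6, -151.1, 90.4]
orientation: [0.186, 0.983, 0.0, 0.0]
ft_force: [1.0, 0.0, 2.6]
width: 0.5
grasp_force: 1.5
```

Emit:
drive_tool(commands=[[-1,[0,0,0.01],0],[-1,[0,0,0.01],0]])

```text
t: 4.5
tool_pos: [616.7, -151.2, 88.5]
orientation: [0.186, 0.982, 0.0, 0.0]
ft_force: [0.5, 0.3, 3.3]
width: 0.4
grasp_force: 2.1
```

Emit:
drive_tool(commands=[[-1,[0,0,0.01],0],[-1,[0,0,0.01],0]])

```text
t: 4.7
tool_pos: [616.7, -151.2, 87.2]
orientation: [0.186, 0.982, 0.0, 0.0]
ft_force: [-1.9, 2.9, 13.8]
width: 0.7
grasp_force: 6.8
```

Emit:
drive_tool(commands=[[-1,[0,0,0.008],0],[-1,[0,0,0.008],0]])

```text
t: 4.9
tool_pos: [616.9, -151.2, 86.8]
orientation: [0.186, 0.982, 0.001, 0.001]
ft_force: [-8.6, 4.6, 33.7]
width: 0.5
grasp_force: 16.4
```

It's bottomed out (34 N, fingertips no longer moving). Releasing straight up.

Emit:
drive_tool(commands=[[-1,[0,0,-0.02],0],[-1,[0,0,-0.1],0],[-1,[0,0,-0.3],0],[-1,[0,0,-0.5],0],[-1,[0,0,-0.5],0],[-1,[0,0,-0.5],0],[-1,[0,0,-0.5],0]])

```text
t: 5.6
tool_pos: [615.9, -151.0, 184.3]
orientation: [0.186, 0.983, -0.0, -0.001]
ft_force: [-0.6, 0.4, -0.7]
width: 0.8
grasp_force: 0.0
```

```bash
python3 -c "
from h import *
# push start: pin (500,11), tool y axis; TCP 30 mm behind along -tool y, centred on chord
s=ctrl.get_state();R=Ro.from_quat(s['orientation']).as_matrix();print(R[:,1])
O=np.array([599.6,3.5]);f=lambda r:O+100*np.array([np.cos(np.pi+.106+r),np.sin(np.pi+.106+r)])
print(f(-.19),f(-.7))
ty=R[:2,1];p=f(-.19)-40*ty;print(p)
shift(p[0],p[1],190); shift(p[0],p[1],115)
w=cap('wrist');a=cap('scene','s2.png')
im=a['pixels'][195:310,230:430];cv2.imwrite('pics/s2c.png',cv2.resize(im,None,fx=4,fy=4))
"
```

```text
[ 3.65981929e-01  9.30621918e-01 -2.72903606e-04]
[499.9525926   11.89012508] [516.72914066  59.46803259]
[485.31331546 -25.33475162]
mm [167.5  69.2  -5.5] units [ 0.837  0.346 -0.028] t 5.6 pos [ 615.9 -151.   184.3] F [-0.57  0.38 -0.71]
mm [167.4  69.2  69.5] units [0.837 0.346 0.347] t 5.6 pos [ 615.9 -151.   184.3] F [-0.57  0.38 -0.71]
```

View pics/s2c.png

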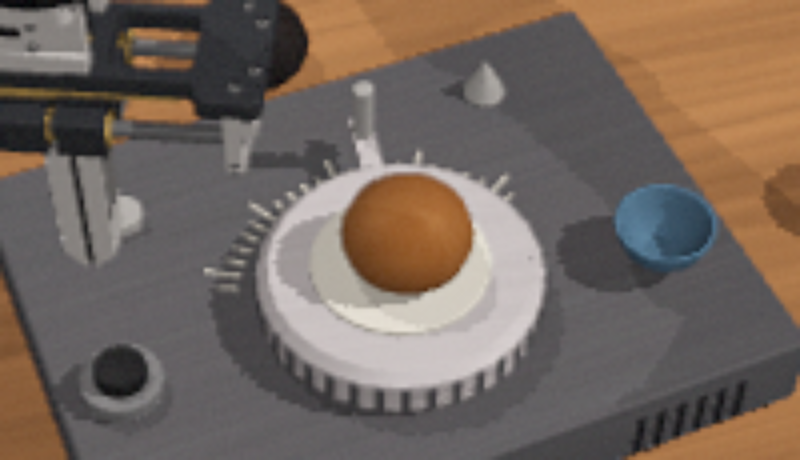

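The scene crop shows the button back up at crop (122,370), with nothing disturbed and the weight still on the window. The window doesn't look any different, so I'll check the stop height against the housing after moving away.

Emit:
drive_tool(commands=[[-1,[0.84,0.35,0],0],[-1,[0.84,0.35,0],0],[-1,[0.84,0.35,0],0],[-1,[0.84,0.35,0],0],[-1,[0.84,0.35,0],0],[-1,[0.84,0.35,0],0],[-1,[0.84,0.35,0],0]])

```text
t: 6.4
tool_pos: [486.2, -25.2, 184.7]
orientation: [0.187, 0.982, -0.0, -0.0]
ft_force: [-0.5, -0.4, -0.3]
width: 0.5
grasp_force: 0.0
```

```bash
python3 - <<'E'
from h import *
a=cap('top');b=cap('scene')
for c,(u0,v0) in((a,(396,200)),(b,(260,287))):
    for dv in range(-10,13,2):
        print(int(np.round(world(c,u0,v0+dv)[2])),c['pixels'][v0+dv,u0].tolist(),end=' ')
    print()
s=shift(485.3,-25.3,115)
w=cap('wrist','w2.png')
E
```

```text
592 [115, 127, 141] 595 [115, 128, 141] 595 [115, 127, 141] 597 [114, 127, 141] 599 [115, 128, 142] 600 [115, 127, 141] 605 [115, 128, 141] 605 [115, 127, 141] 607 [115, 128, 141] 607 [115, 127, 141] 607 [115, 128, 142] 611 [115, 127, 141] 
59 [98, 95, 99] 58 [99, 97, 99] 79 [72, 72, 71] 82 [36, 37, 41] 80 [43, 41, 42] 80 [43, 40, 42] 80 [45, 42, 45] 81 [37, 36, 36] 76 [20, 16, 18] 69 [111, 111, 113] 70 [123, 122, 126] 64 [82, 80, 81] 
mm [ 0.8 -0.1 69.6] units [ 0.004 -0.001  0.348] t 6.5 pos [486.1 -25.4 184.6] F [-0.5  -0.29  0.05]
```

View pics/w2.png

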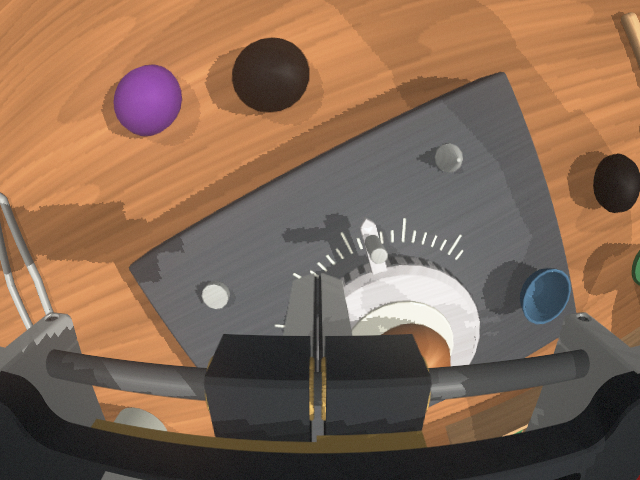

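Housing top measures 70 mm and button top 80–82. My stop was tip height about 76, above the housing, so the button was fully down. Wrist view: cone at (449,158), nose (368,221), pin top (379,256), disc (215,295). Measuring the cone and lever from here.

```bash
python3 - <<'E'
from h import *
w=cap('wrist')
O=np.array([599.6,3.5])
def ang(p): d=p[:2]-O; return ((np.arctan2(d[1],d[0])-np.pi-.106+np.pi)%(2*np.pi)-np.pi).round(3), np.hypot(*d).round(1)
im=w['pixels'][140:180,430:470].astype(int)
g=(im.max(2)>125).astype(np.uint8);c=max(cv2.findContours(g,0,2)[0],key=cv2.contourArea);(cx,cy),r=cv2.minEnclosingCircle(c);print('cone px',cx+430,cy+140,r)
for n,u,v,z in [('cone',cx+430,cy+140,64),('nose',368,221,84),('pin',379,256,122)]:
    p=fish(w,u,v,z);print(n,p.round(1),ang(p))
E
```

```text
cone px 450.0 157.5 14.080227851867676
cone [466.2  96.2  64. ] (np.float64(-0.713), np.float64(162.4))
nose [485.9  14.2  84. ] (np.float64(-0.2), np.float64(114.2))
pin [500.7  11.5 122. ] (np.float64(-0.187), np.float64(99.2))
```

Emit:
drive_tool(commands=[[-1,[0,0,0.2],0],[-1,[0,0,0.33],0],[-1,[0,0,0.375],0],[-1,[0,0,0.375],0],[-1,[0,0,0.375],0]])

```text
t: 7.1
tool_pos: [486.3, -24.9, 110.7]
orientation: [0.187, 0.982, 0.0, 0.0]
ft_force: [0.9, -0.3, 0.5]
width: 0.4
grasp_force: 0.0
```

Cone bearing is -0.713 and lever about -0.19. Pushing along tool y in small steps.

Emit:
drive_tool(commands=[[-1,[0.01,0.04,0],0],[-1,[0.01,0.08,0],0],[-1,[0.01,0.095,0],0],[-1,[0.01,0.11,0],0],[-1,[0.01,0.125,0],0],[-1,[0.01,0.14,0],0],[-1,[0.01,0.155,0],0],[-1,[0.01,0.17,0],0]])

```text
t: 7.9
tool_pos: [496.1, 7.9, 109.7]
orientation: [0.186, 0.982, -0.0, -0.0]
ft_force: [-3.7, -2.4, -0.1]
width: 0.3
grasp_force: 1.6
```

Emit:
drive_tool(commands=[[-1,[0,0.015,0],0],[-1,[0,0.03,0],0],[-1,[0,0.045,0],0],[-1,[0,0.06,0],0],[-1,[0,0.075,0],0],[-1,[0,0.09,0],0],[-1,[0,0.105,0],0],[-1,[0,0.12,0],0],[-1,[0,0.13,0],0],[-1,[0,0.13,0],0]])

```text
t: 8.9
tool_pos: [506.2, 32.4, 109.9]
orientation: [0.186, 0.983, 0.0, 0.0]
ft_force: [-0.2, -0.7, 0.3]
width: 0.4
grasp_force: 0.0
```

```bash
python3 - <<'E'
from h import *
w=cap('wrist','w3.png');s=ctrl.get_state();print(s['tool_pos'],s['ft_force'])
E
```

```text
[506.27136803  32.26490036 110.01139386] [ 0.16532852 -0.16435902 -1.05183294]
```

View pics/w3.png

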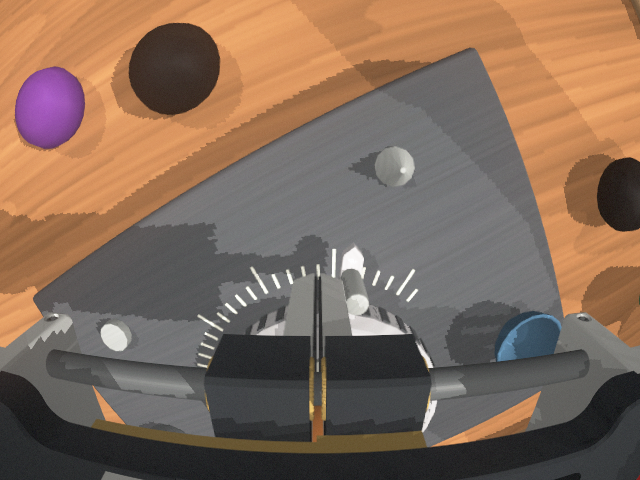

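The finger is against the pin. Nose at (352,248), pin top at (357,304), cone base about (394,166) with apex (403,170). Measuring.

```bash
cat >> h.py <<'E'
O=np.array([599.6,3.5])
def ang(p): d=p[:2]-O; return ((np.arctan2(d[1],d[0])-.106)%(2*np.pi)-np.pi).round(3), np.hypot(*d).round(1)
E
python3 - <<'E'
from h import *
w=cap('wrist')
for n,u,v,z in [('cone',393,166,62),('apex',403,170,84),('nose',352,247,84),('pin',357,304,122)]:
    p=fish(w,u,v,z);print(n,p.round(1),ang(p))
s=ctrl.get_state();R=Ro.from_quat(s['orientation']).as_matrix()
p=fish(w,357,304,122);print('pin in tool',R.T@(p-s['tool_pos']))
E
```

```text
cone [466.   94.9  62. ] (np.float64(-0.706), np.float64(161.9))
apex [466.5  95.8  84. ] (np.float64(-0.712), np.float64(161.9))
nose [496.5  55.5  84. ] (np.float64(-0.573), np.float64(115.4))
pin [511.3  49.1 122. ] (np.float64(-0.583), np.float64(99.4))
pin in tool [  1.51732105  17.59365058 -11.92440338]
```

Emit:
drive_tool(commands=[[-1,[0,0.01,0],0],[-1,[0,0.02,0],0],[-1,[0,0.03,0],0],[-1,[0,0.04,0],0],[-1,[0,0.05,0],0],[-1,[0,0.055,0],0],[-1,[0,0.055,0],0],[-1,[0,0.055,0],0]])

```text
t: 9.8
tool_pos: [509.7, 42.5, 109.8]
orientation: [0.186, 0.983, 0.0, -0.0]
ft_force: [-0.4, -0.4, -0.1]
width: 0.6
grasp_force: 0.3
```

```bash
python3 - <<'E'
from h import *
w=cap('wrist');s=ctrl.get_state();print(s['tool_pos'],s['ft_force'])
cv2.imwrite('pics/w4.png',cv2.resize(w['pixels'][140:340,250:450],None,fx=3,fy=3,interpolation=cv2.INTER_CUBIC))
E
```

```text
[509.6754497   42.47702807 109.81465899] [0.60556555 0.11019571 0.05296433]
```

View pics/w4.png

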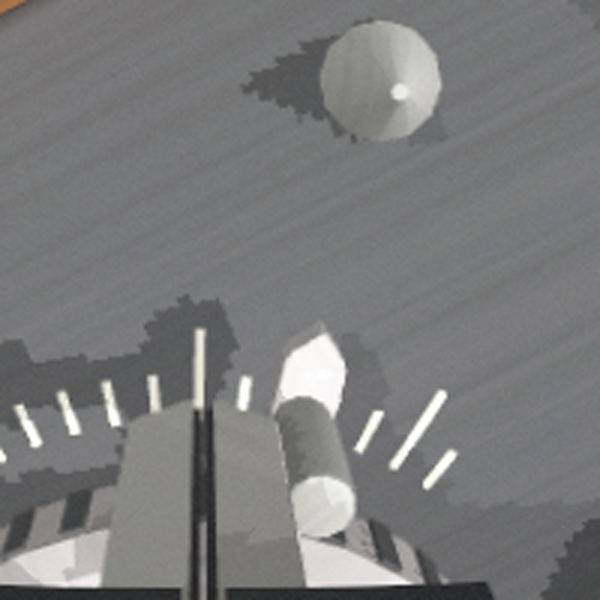

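Crop: nose tip at crop (323,326), pin top at (323,505), cone base centre (380,80) and apex (400,91).

```bash
python3 - <<'E'
from h import *
w=cap('wrist')
for n,u,v,z in [('cone',380,80,60),('apex',400,91,84),('nose',327,333,86),('pin',323,505,122)]:
    p=fish(w,u/3+250,v/3+140,z);print(n,p.round(1),ang(p))
E
```

```text
cone [466.6  96.1  60. ] (np.float64(-0.714), np.float64(162.0))
apex [466.4  95.9  84. ] (np.float64(-0.712), np.float64(162.1))
nose [502.8  68.6  86. ] (np.float64(-0.698), np.float64(116.6))
pin [517.   58.9 122. ] (np.float64(-0.696), np.float64(99.5))
```

About 0.015 rad short, so one more 1.5 mm nudge and then back off.

Emit:
drive_tool(commands=[[-1,[0,0.004,0],0],[-1,[0,0.008,0],0],[-1,[0,0.008,0],0],[-1,[0,0.008,0],0]])

```text
t: 10.3
tool_pos: [510.4, 43.7, 109.8]
orientation: [0.186, 0.982, -0.0, -0.0]
ft_force: [-0.6, -2.7, 0.5]
width: 0.3
grasp_force: 1.1
```

Emit:
drive_tool(commands=[[-1,[0,-0.05,0],0],[-1,[0,-0.1,0],0],[-1,[0,-0.2,-0.1],0],[-1,[0,-0.25,-0.4],0],[-1,[0,-0.5,-0.4],0],[-1,[0.2,-0.7,-0.4],0],[-1,[0.2,-0.7,-0.4],0],[-1,[0.2,-0.7,-0.4],0],[-1,[0.2,-0.7,-0.4],0]])

```text
t: 11.2
tool_pos: [422.6, -71.7, 190.1]
orientation: [0.186, 0.983, 0.0, 0.0]
ft_force: [-0.2, -0.1, 1.1]
width: 0.6
grasp_force: 0.0
```

```bash
python3 - <<'E'
from h import *
w=cap('wrist');b=cap('scene');s=ctrl.get_state();print(s['t'],s['tool_pos'],s['ft_force'])
cv2.imwrite('pics/w5.png',cv2.resize(w['pixels'][120:360,300:620],None,fx=2.5,fy=2.5,interpolation=cv2.INTER_CUBIC))
E
```

```text
11.3 [422.7761059  -71.45291684 189.86291509] [-0.78359429  0.43509539  0.48607887]
```

View pics/w5.png

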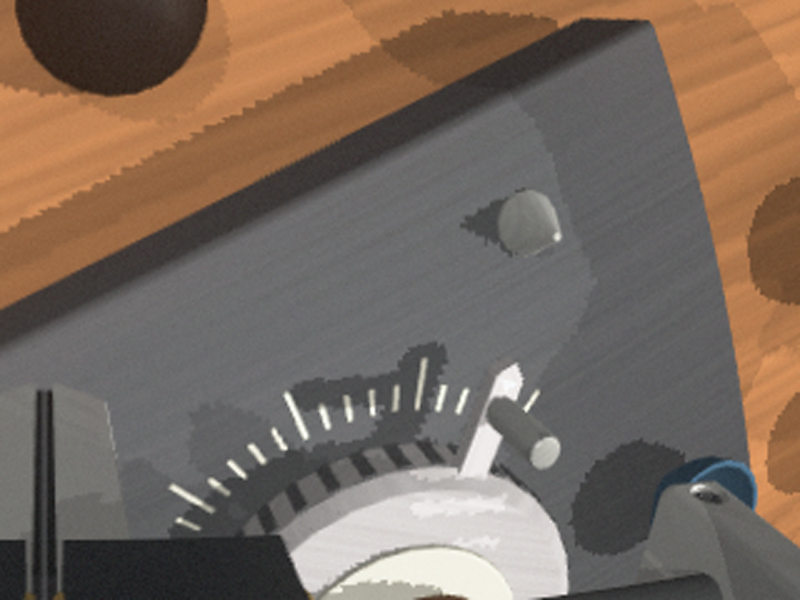

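Arm is clear. Crop: nose (517,366), pin top (545,452), cone base (527,222) and apex (558,238), with the lever visibly in line.

```bash
python3 - <<'E'
from h import *
w=cap('wrist')
q={}
for n,u,v,z in [('cone',527,222,60),('apex',558,238,84),('nose',517,366,86),('pin',545,452,122),('barL',459,470,86),('barR',490,474,86)]:
    p=fish(w,u/2.5+300,v/2.5+120,z);q[n]=p;print(n,p.round(1),ang(p))
b=(q['barL']+q['barR'])/2
for x,y in (('nose','cone'),):
    d1=(q['nose']-b);d2=(q['apex']-q['nose']);print(np.arctan2(d1[1],-d1[0]),np.arctan2(d2[1],-d2[0]))
E
```

```text
cone [467.1  96.7  60. ] (np.float64(-0.719), np.float64(162.0))
apex [467.3  95.9  84. ] (np.float64(-0.715), np.float64(161.4))
nose [504.9  69.5  86. ] (np.float64(-0.715), np.float64(115.4))
pin [517.5  59.  122. ] (np.float64(-0.701), np.float64(99.1))
barL [534.8  40.1  86. ] (np.float64(-0.621), np.float64(74.4))
barR [541.9  51.5  86. ] (np.float64(-0.8), np.float64(75.1))
0.6156495163441098 0.6112597384768578
```

Lever bearing is about -0.71 against the cone's -0.715, and bar direction (0.616) and nose-to-cone line (0.611) agree. Handing in.

```bash
python3 -c "
from plant import ctrl
print(ctrl.finish_job())"
```

```text
the job is handed in; nothing more can be done
None
```

I pressed the lamp button to its stop and released it, though no picture showed the lamp lit; I then pushed the lever until its nose points at the cone (within about 0.01 rad), left the other things untouched, and handed the job in at about 11 s.

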